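# Put the slotted weights back in their seats

### The job

Put the three slotted weights away, each lying flat in the dished round seat of its own size: the largest weight in the widest seat, the medium one in the middle seat, the smallest in the narrowest. A lidded tin has been left standing in the widest seat; clear it out of the way by standing it upright in the middle of the round cork mat. Leave the specimen ring and the porous disc where they lie.

Things in the scene. Friction and masses are not known exactly. Their poses are not given: they have to be found in the camera images.
- large_weight: the largest of three slotted weights, a loose flat bare metal disc 56 mm across and 26 mm high with a narrow slot from its edge to its middle, about 0.46 kg; it lies flat; grasp across the disc; origin: centre of its underside
- medium_weight: the medium of three slotted weights, a loose flat bare metal disc 50 mm across and 20 mm high with a narrow slot from its edge to its middle, about 0.28 kg; it lies flat; grasp across the disc; origin: centre of its underside
- small_weight: the smallest of three slotted weights, a loose flat yellowish metal disc 42 mm across and 18 mm high with a narrow slot from its edge to its middle, about 0.19 kg; it lies flat; grasp across the disc; origin: centre of its underside
- lidded_tin: loose round white-metal tin with its lid on (the lid is fixed), 59 mm across the lid, 56 mm across the body, 38 mm high, about 0.06 kg; stands upright in the widest seat at the start; grasp across the body; origin: centre of its underside.
- wide_seat: the widest of three fixed round aluminium seats, a shallow dish with a dark liner, 90 mm across over the rim, recess 76 mm across; its floor is 6 mm and its rim 10 mm above the worktop; a 3 mm high foot flange stands out 3 mm all round; origin: centre of its underside, on the worktop
- middle_seat: the middle-sized of three fixed round aluminium seats, a shallow dish with a dark liner, 78 mm across over the rim, recess 64 mm across; its floor is 6 mm and its rim 10 mm above the worktop; a 3 mm high foot flange stands out 3 mm all round; origin: centre of its underside, on the worktop
- narrow_seat: the narrowest of three fixed round aluminium seats, a shallow dish with a dark liner, 68 mm across over the rim, recess 54 mm across; its floor is 6 mm and its rim 10 mm above the worktop; a 3 mm high foot flange stands out 3 mm all round; origin: centre of its underside, on the worktop
- cork_mat: fixed flat round cork mat, 100 mm across, 5 mm thick; origin: centre of its underside, on the worktop. (Mind on the way: a slim fixed stand, 213 mm high and 90 mm across at its foot, rises left of all these things at x 0.48, y 0.46 m)
- specimen_ring: loose plain grey-brown metal ring filled level with soil, looks like a solid disc 64 mm across and 29 mm high, no slot; not to be moved; origin: centre of its underside
- porous_disc: loose thin plain grey-brown disc 62 mm across and 10 mm high, no slot; not to be moved; origin: centre of its underside
Not all that is in view belongs to the job. Leave any green or purple look-alike of the large_weight alone.

How it is judged:
At the end, for the whole second after the job is handed in: Tin upright on the mat within 20 mm of its centre; large, medium and small weight flat on the floor of the wide, middle and narrow seat within 12, 10 and 8 mm of its centre; heights within 3 mm, tilt under 0.1 rad; all released, at rest; ring and porous disc within 20 mm of their start (horizontal distance between lidded_tin and cork_mat below 0.02 m and z of lidded_tin in the frame of cork_mat between 0.002 and 0.008 m and angle between each of lidded_tin, large_weight, medium_weight, small_weight's own z axis and vertical below 0.1 rad and linear speed of each of lidded_tin, large_weight, medium_weight, small_weight below 0.02 m/s and horizontal distance between large_weight and wide_seat below 0.012 m and z of large_weight in the frame of wide_seat between 0.003 and 0.009 m and horizontal distance between medium_weight and middle_seat below 0.01 m and z of medium_weight in the frame of middle_seat between 0.003 and 0.009 m and horizontal distance between small_weight and narrow_seat below 0.008 m and z of small_weight in the frame of narrow_seat between 0.003 and 0.009 m and distance of each of specimen_ring, porous_disc from where it was at the start of the episode below 0.02 m); the robot touches nothing.
It fails at once if the specimen ring or the porous disc is disturbed (moved over 20 mm) (distance of any of specimen_ring, porous_disc from where it was at the start of the episode above 0.02 m).
It also fails if it takes over 99 s, if anything falls off the work surface, if the arm or the gripper's body presses on something with over 40 N, if the wrist force passes 120 N, or if a joint passes its speed limit or range.

### The arm

A 6-joint arm with a two-finger parallel gripper is mounted at the origin on a cart in front of the work surface, level with it; the furniture and walls round the work are solid. World frame = base frame: x ahead of the robot, y to its left, z up, the work surface at z = 0. Lengths are in m, angles in rad, forces in N, time in s.
With the tool pointing down it reaches from about 0.3 to 0.775 m from the base axis. Payload 14.6 kg.
Tool frame: the origin (TCP) lies on the centre line of the jaws, within the pads' length; the fingertips stand 25 mm ahead of it and the grasp point (between the pads) lies 6 mm ahead of it; z points along the fingers, y is the direction in which the jaws open and shut (so a half turn about z gives the same grasp; the last joint's range is limited). The gripper opens to 85 mm and grips with 20 to 120 N. Pads are 22 mm wide; open, the fingers measure 114 mm over their backs; the gripper's body (76 mm by 85 mm) begins 54 mm behind the grasp point. The pads swing forward as they close: fully open they stand 13 mm farther back than shut.
Start: joints at [-1.256, 0.3, 1.521, -0, 1.321, -0.067], TCP at [0.205, -0.51, 0.256] pointing down, gripper open.
Joint ranges: [-3.03, 3.03], [-0.79, 2.21], [0.23, 2.52], [-1.04, 4.18], [0, 3.07], [-2.55, 2.55]. Speed limits (rad/s): [2.22, 2.22, 2.57, 3.14, 3.14, 3.14].

### API

Orientations are given as a unit quaternion [w, x, y, z].
In Python, from rig import env gives the robot as it stands.
- The arm moves only by the tool drive_tool, never from a script. Its argument "plan" is a list of rows, each a list of 3 entries, a list of its own where there are three numbers: the finger opening in mm, from 0 to 85.4, then the shift along the world's x, y, z in mm, then the turn, a rotation vector about the world's x, y, z in rad. In form: [[grip, [dx, dy, dz], [ax, ay, az]], ...]. A call has exactly 8 rows; each row shifts and turns the commanded pose from where the row before left it; what a row does not reach is not made up. A row lasts 1/8 s, in which the tool goes at most 62.5 mm and 10.7 degrees, less where a joint would pass 70% of its speed; a pose out of reach is approached as far as the arm can. A call with a gripper value outside its range is refused whole. The fingers move at their own pace and stop on an object; the grip force is fixed at half the most. Time passes only in rows, so rows that do not move let the fingers close, or fill a call up. It gives the time, the measured TCP pose, the force and the opening at its end, in the units of the state.
- env.get_state(): the state, without advancing time (a new reading comes with each control period).
- env.snapshot(name): name is "side" or "top" or "wrist"; returns the picture (480x640x3 uint8, blue, green, red); there is no depth.
- env.get_calibration(name): a dict with "fx", "fy", "cx", "cy" (pixels), "R" (3x3) and "t" (3): a world point X has camera coordinates R X + t. Camera axes: x right, y down, z forward; pixel columns grow to the right and rows downward; lengths in m; the calibration is good to about 2 mm. A picture is of the moment at which its call begins: read the wrist's pose just before it. get_calibration takes no time and is no camera call; for the wrist camera it gives the pose at the moment of the call.
- env.sign_off(): hands the job in, once; it reports no verdict.
The state is a dict: "time_s": time; "q": joint angles; "joint_velocities": joint speeds; "joint_efforts": joint torques, N m; "position": TCP position; "orientation": TCP orientation; "wrist_force": force on the tool from outside, world axes, zero at the start; "torque": the same for the moment, N m; "gripper_width": finger opening in m.
Only numpy, scipy, OpenCV 4.12 (cv2) and the standard library are available. Lean on these libraries where they do the work, as an engineer would, in place of code of your own. Each camera call takes 0.05 s, during which the arm holds its last target. There are 200 camera calls.

## Working session

There is one attempt and no reset: what is moved stays moved. The work goes in short steps, Python scripts to look and compute and a tool call to move; the robot and the scene stay as the last step left them, time stands still between calls to the robot, and variables do not carry over. Pictures are saved under pics/ and viewed, about 12 in all and at most 16, crops included, and the job is handed in when it is done.

Besides the shell and the picture viewer there is one more tool, called after "Request:" by a JSON object that holds its "method" and its "body", one argument or row to a line. drive_tool: Moves the arm, as the interface text tells. Its arguments: {"type":"object","properties":{"plan":{"type":"array"}},"required":["plan"]}

```bash
mkdir -p pics; ls
python3 - <<'E'
from rig import env
import cv2
for n in("top","side"):
    cv2.imwrite(f"pics/{n}0.png",env.snapshot(n))
    c=env.get_calibration(n);print(n,c)
s=env.get_state();print(s)
E
```

```text
pics
top {'fx': 505.90305171412047, 'fy': 505.90305171412047, 'cx': 320.78286123580864, 'cy': 238.91282101653766, 'R': array([[ 0.01274741, -0.99986534,  0.01033446],
       [-0.98729588, -0.01422286, -0.15825469],
       [ 0.15838036, -0.00818584, -0.98734424]]), 't': array([-0.09883824,  0.54197487,  1.04922946])}
side {'fx': 562.3367404745456, 'fy': 562.3367404745456, 'cx': 315.61302512053163, 'cy': 234.83408750100793, 'R': array([[-0.88711809, -0.46147384,  0.00796142],
       [-0.28234572,  0.52896275, -0.80029951],
       [ 0.36510599, -0.71220805, -0.59954759]]), 't': array([0.43652703, 0.23738938, 1.21042064])}
{'time_s': 0.1, 'q': array([-1.25561194e+00,  3.00419836e-01,  1.52151818e+00,  8.71440552e-06,
        1.32072468e+00, -6.65831730e-02]), 'joint_velocities': array([ 0.00087808, -0.00201528, -0.0016556 ,  0.00078818, -0.00290475,
        0.0004664 ]), 'joint_efforts': array([ 5.87608902e-04, -5.44379997e+01, -3.62371588e+01, -8.00246380e-05,
        3.02445085e-03,  4.12961288e-05]), 'position': array([ 0.20485788, -0.51022183,  0.25577604]), 'orientation': array([-5.31414011e-04,  9.81837007e-01,  1.89725606e-01, -6.21434827e-05]), 'wrist_force': array([0.90959946, 0.4975597 , 0.6900496 ]), 'torque': array([ 0.03504719, -0.01063107, -0.05573898]), 'gripper_width': 0.08518065521485947}
```

View pics/top0.png

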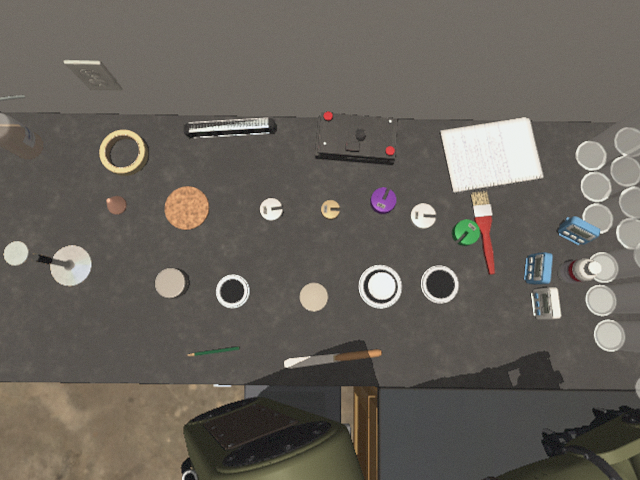

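View pics/side0.png

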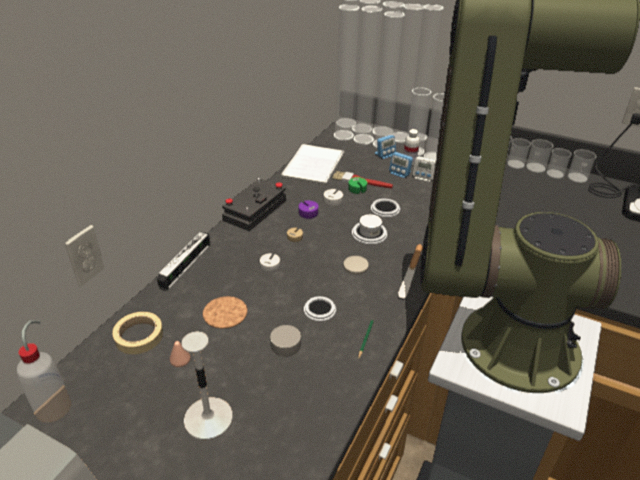

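The top view shows these things:
- **Mat:** (187,208).
- **Silver slotted discs:** (271,209) and (424,215). I still have to tell large from medium.
- **Small yellow weight:** (330,209).
- **Look-alikes:** purple (384,200) and green (467,232). Also the ring at (171,282) and the porous disc at (314,297).
- **Seats:** (233,291), (380,287) holding the tin, and (440,285).

Next I'll take close crops and rough ellipse fits.

```bash
cat > h.py <<'E'
from rig import env
import numpy as np, cv2
def ray(name,u,v,z,c=None):
    c=c or env.get_calibration(name)
    d=c["R"].T@np.array([(u-c["cx"])/c["fx"],(v-c["cy"])/c["fy"],1]); o=-c["R"].T@c["t"]
    return o+d*(z-o[2])/d[2]
def proj(name,X,c=None):
    c=c or env.get_calibration(name)
    p=c["R"]@np.array(X)+c["t"]; return c["fx"]*p[0]/p[2]+c["cx"],c["fy"]*p[1]/p[2]+c["cy"]
E
python3 - <<'E'
from h import *
im=cv2.imread("pics/top0.png")
a=cv2.resize(im[185:310,150:350],None,fx=4,fy=4,interpolation=cv2.INTER_CUBIC)
b=cv2.resize(im[185:310,300:500],None,fx=4,fy=4,interpolation=cv2.INTER_CUBIC)
cv2.imwrite("pics/cropA.png",np.vstack([a[:480],])) ;cv2.imwrite("pics/cropB.png",b)
g=im.min(2); m=(g>150).astype(np.uint8)
for cn in cv2.findContours(m,cv2.RETR_EXTERNAL,cv2.CHAIN_APPROX_NONE)[0]:
    (u,v),r=cv2.minEnclosingCircle(cn)
    if 8<r<26 and 220<u<500 and 180<v<320:
        z=.01 if v>250 else .022
        P=ray("top",u,v,z);Q=ray("top",u+r,v,z);print(round(u),round(v),P.round(4),"diam",(2*abs(Q-P)[1]).round(4))
for n,u,v,z in[("mat",187,208,.005),("small",330.5,209,.018),("ring",171,282,.029),("porous",314,297,.01),("purple",384,200,.026),("green",467,232,.026)]:print(n,ray("top",u,v,z).round(4))
E
```

```text
313 297 [ 0.4206 -0.077   0.01  ] diam 0.0602
232 291 [0.4308 0.1004 0.01  ] diam 0.0741
439 284 [ 0.4519 -0.3533  0.01  ] diam 0.0853
380 286 [ 0.4452 -0.2224  0.01  ] diam 0.0967
482 210 [ 0.6161 -0.4505  0.022 ] diam 0.0451
423 215 [ 0.6029 -0.3181  0.022 ] diam 0.0564
271 209 [0.6129 0.0207 0.022 ] diam 0.0497
mat [0.6157 0.2106 0.005 ]
small [ 0.6153 -0.1125  0.018 ]
ring [0.447  0.2298 0.029 ]
porous [ 0.4198 -0.0786  0.01  ]
purple [ 0.6358 -0.2312  0.026 ]
green [ 0.5662 -0.4141  0.026 ]
```

View pics/cropA.png

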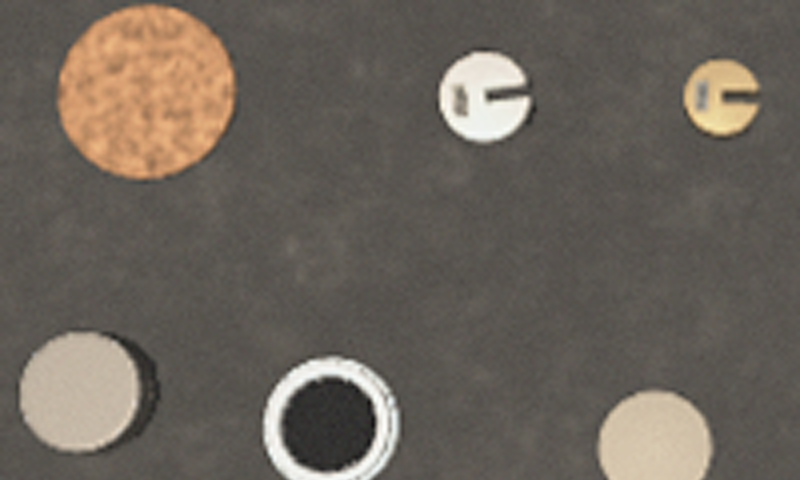

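View pics/cropB.png

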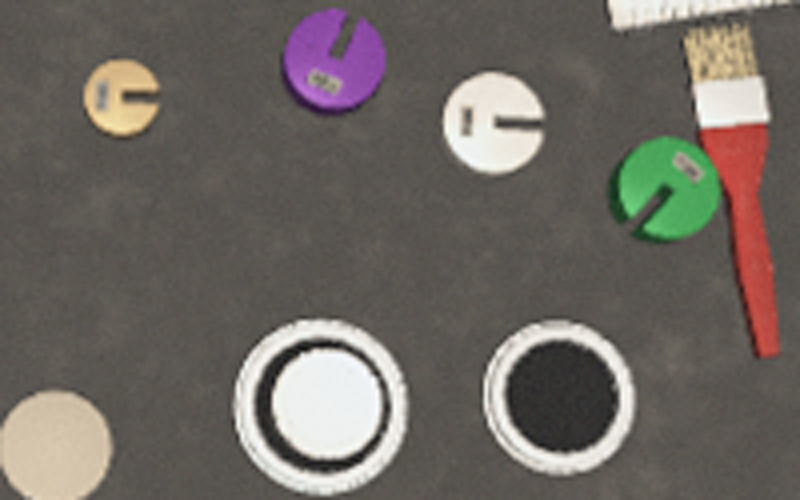

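The sizes settle it: large weight at (423,215), 56 mm, and medium at (271,209), 50 mm. The narrow seat is (233,291), the middle (440,285), and the wide one (380,287) holds the tin. All slots point along -y, so I'll grip with the jaws along x. First I'll move above the tin.

Request:
{"method": "drive_tool", "body": {
  "plan": [
    [85,[30,36,-9],[0,0,0.149]],
    [85,[30,36,-9],[0,0,0.149]],
    [85,[30,36,-9],[0,0,0.149]],
    [85,[30,36,-9],[0,0,0.149]],
    [85,[30,36,-9],[0,0,0.149]],
    [85,[30,36,-9],[0,0,0.149]],
    [85,[30,36,-9],[0,0,0.149]],
    [85,[30,36,-9],[0,0,0.149]]
  ]
}}

```text
time_s: 1.1
position: [0.4457, -0.2211, 0.1839]
orientation: [-0.0, 0.704, 0.71, -0.0]
wrist_force: [0.4, 0.2, -0.2]
gripper_width: 0.0851
```

Run:
```python
from h import *
s=env.get_state();c=env.get_calibration("wrist")
im=env.snapshot("wrist");cv2.imwrite("pics/w1.png",im)
import pickle;pickle.dump(c,open("w1.pkl","wb"))
print(s["position"],s["orientation"],s["wrist_force"],c)
for n,X in[("seat",[.445,-.222,.01]),("tin",[.445,-.226,.044])]:print(n,proj("wrist",X,c))
```

```text
[ 0.4456505  -0.22105562  0.18387731] [-9.70192683e-05  7.04335838e-01  7.09866900e-01 -3.87981648e-05] [ 0.37964314  0.18015206 -0.22025646] {'fx': 361.75962578609045, 'fy': 361.75962578609045, 'cx': 324.2215524283578, 'cy': 241.5413646131587, 'R': array([[ 9.99970040e-01,  7.73199057e-03, -3.66734225e-04],
       [ 7.55468943e-03, -9.64523407e-01,  2.63889226e-01],
       [ 1.68666526e-03, -2.63884090e-01, -9.64552923e-01]]), 't': array([-0.44560729, -0.23122825,  0.2480439 ])}
seat (np.float64(321.3773614530973), np.float64(228.05021572245255))
tin (np.float64(320.9789592302582), np.float64(243.89015146758618))
```

View pics/w1.png

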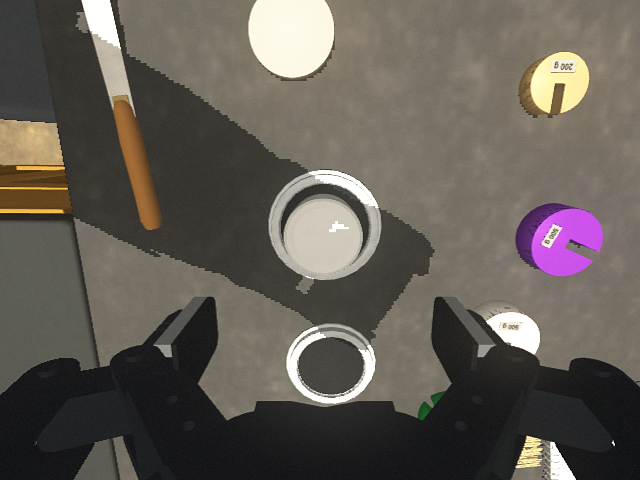

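The wrist view shows the wide seat rim centred at about (325,224), the tin lid at (322,236) and the middle seat at (331,363).

Run:
```python
from h import *
import pickle;c=pickle.load(open("w1.pkl","rb"))
for n,u,v,z in[("wide",325,224.5,.01),("tin",322.5,236,.044),("mid",331,363,.01)]:print(n,ray("wrist",u,v,z,c).round(4))
for n,u,v,z in[("tin",381.75,285.5,.044),("wide",380.25,286.5,.01),("mid",440,284.25,.01),("nar",232.75,291,.01)]:print("top",n,ray("top",u,v,z).round(4))
im=cv2.imread("pics/w1.png")
for z,u,v in((.01,325,224.5),):
    P=ray("wrist",269,224,z,c);Q=ray("wrist",381,224,z,c);print("wide diam",Q[0]-P[0])
```

```text
wide [ 0.448 -0.219  0.01 ]
tin [ 0.4461 -0.22    0.044 ]
mid [ 0.4545 -0.3487  0.01  ]
top tin [ 0.4446 -0.2227  0.044 ]
top wide [ 0.4447 -0.2238  0.01  ]
top mid [ 0.4514 -0.3555  0.01  ]
top nar [0.4305 0.0993 0.01  ]
wide diam 0.09189507462483043
```

Request:
{"method": "drive_tool", "body": {
  "plan": [
    [85,[0,0,-25],[0,0,0]],
    [85,[0,0,-25],[0,0,0]],
    [85,[0,0,-25],[0,0,0]],
    [85,[0,0,-25],[0,0,0]],
    [85,[0,0,-22],[0,0,0]],
    [85,[0,0,-15],[0,0,0]],
    [85,[0,0,-7],[0,0,0]],
    [85,[0,0,0],[0,0,0]]
  ]
}}

```text
time_s: 2.15
position: [0.4449, -0.2224, 0.0403]
orientation: [-0.0, 0.706, 0.708, -0.0]
wrist_force: [0.7, 0.6, -0.2]
gripper_width: 0.085
```

Request:
{"method": "drive_tool", "body": {
  "plan": [
    [70,[0,0,0],[0,0,0]],
    [60,[0,0,0],[0,0,0]],
    [50,[0,0,0],[0,0,0]],
    [50,[0,0,0],[0,0,0]],
    [50,[0,0,0],[0,0,0]],
    [50,[0,0,5],[0,0,0]],
    [50,[0,0,15],[0,0,0]],
    [50,[0,0,20],[0,0,0]]
  ]
}}

```text
time_s: 3.15
position: [0.4448, -0.2223, 0.0813]
orientation: [-0.0, 0.706, 0.708, -0.0]
wrist_force: [-0.1, -0.4, -0.1]
gripper_width: 0.0535
```

Run:
```python
from h import *
im=env.snapshot("wrist");cv2.imwrite("pics/w2.png",im)
s=env.get_state();print(s["gripper_width"],s["wrist_force"])
```

```text
0.0537560762502163 [ 1.84286813 -0.98741426  2.7252041 ]
```

View pics/w2.png

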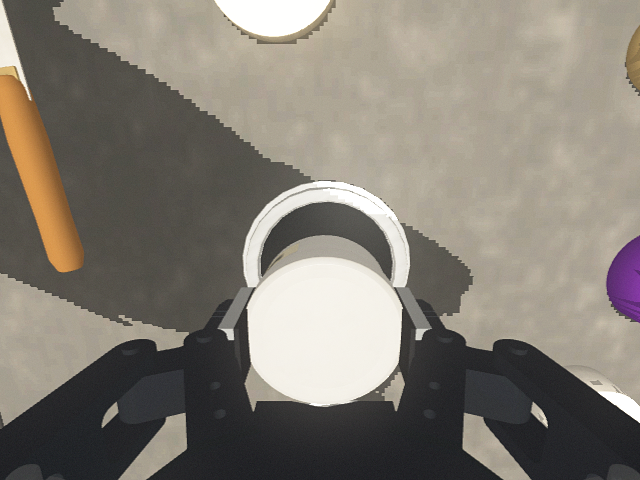

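The tin is gripped upright and clear of the seat. Now I'll carry it to the mat.

Request:
{"method": "drive_tool", "body": {
  "plan": [
    [50,[8,15,20],[0,0,0]],
    [50,[12,35,20],[0,0,0]],
    [50,[18,45,10],[0,0,0]],
    [50,[18,45,0],[0,0,0]],
    [50,[18,45,0],[0,0,0]],
    [50,[18,45,0],[0,0,0]],
    [50,[18,45,0],[0,0,0]],
    [50,[18,45,0],[0,0,0]]
  ]
}}

```text
time_s: 4.2
position: [0.5734, 0.0992, 0.1308]
orientation: [0.0, 0.706, 0.708, 0.0]
wrist_force: [1.3, -0.4, -0.7]
gripper_width: 0.054
```

Request:
{"method": "drive_tool", "body": {
  "plan": [
    [50,[18,45,0],[0,0,0]],
    [50,[14,40,0],[0,0,0]],
    [50,[8,20,-10],[0,0,0]],
    [50,[2,8,-20],[0,0,0]],
    [50,[0,0,-20],[0,0,0]],
    [50,[0,0,-20],[0,0,0]],
    [50,[0,0,0],[0,0,0]],
    [50,[0,0,0],[0,0,0]]
  ]
}}

```text
time_s: 5.2
position: [0.6153, 0.2103, 0.0609]
orientation: [0.0, 0.706, 0.708, 0.0]
wrist_force: [-0.1, 0.8, -1.2]
gripper_width: 0.0539
```

Run:
```python
from h import *
import pickle
c=env.get_calibration("wrist");pickle.dump(c,open("w3.pkl","wb"))
im=env.snapshot("wrist");cv2.imwrite("pics/w3.png",im)
s=env.get_state();print(s["gripper_width"],s["position"],proj("wrist",[.615,.211,.005],c))
```

```text
0.05343497105738917 [0.61535888 0.21040858 0.06116642] (np.float64(320.2036626173436), np.float64(277.85369568984396))
```

View pics/w3.png

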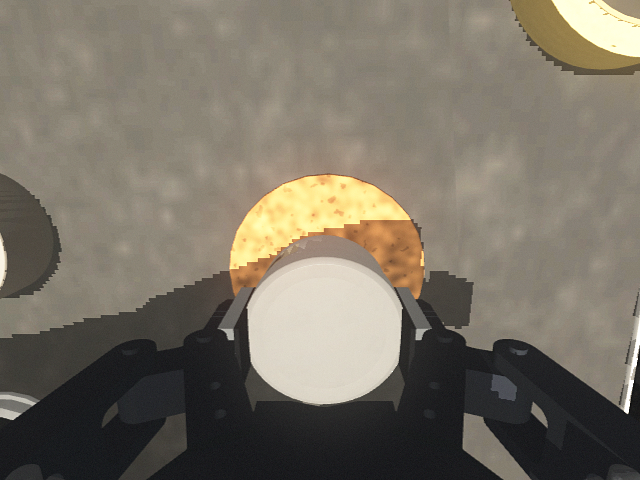

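The mat is centred at about (327,271), against a predicted (320,278), so the offset is about 3 mm. I'll lower the tin, release it and rise.

Request:
{"method": "drive_tool", "body": {
  "plan": [
    [50,[2,2,-10],[0,0,0]],
    [50,[0,0,-8],[0,0,0]],
    [50,[0,0,-3],[0,0,0]],
    [50,[0,0,0],[0,0,0]],
    [60,[0,0,0],[0,0,0]],
    [75,[0,0,0],[0,0,0]],
    [85,[0,0,0],[0,0,0]],
    [85,[0,0,0],[0,0,0]]
  ]
}}

```text
time_s: 6.25
position: [0.6169, 0.2126, 0.0391]
orientation: [-0.0, 0.706, 0.708, -0.0]
wrist_force: [-0.3, -0.7, 0.1]
gripper_width: 0.0853
```

Request:
{"method": "drive_tool", "body": {
  "plan": [
    [85,[0,0,15],[0,0,0]],
    [85,[0,0,25],[0,0,0]],
    [85,[0,0,35],[0,0,0]],
    [85,[0,-25,25],[0,0,0]],
    [85,[0,-40,0],[0,0,0]],
    [85,[0,-45,0],[0,0,0]],
    [85,[0,-45,0],[0,0,0]],
    [85,[0,-30,0],[0,0,0]]
  ]
}}

```text
time_s: 7.25
position: [0.617, 0.0257, 0.1406]
orientation: [0.0, 0.706, 0.708, 0.0]
wrist_force: [0.6, 0.0, -0.2]
gripper_width: 0.0852
```

Run:
```python
from h import *
import pickle
c=env.get_calibration("wrist");pickle.dump(c,open("w4.pkl","wb"))
im=env.snapshot("wrist");cv2.imwrite("pics/w4.png",im)
s=env.get_state();print(s["gripper_width"],s["position"],proj("wrist",[.613,.0207,.02],c),proj("wrist",[.6145,.211,.043],c))
```

```text
0.08553826675549266 [0.61706229 0.02294356 0.14058316] (np.float64(315.6397891719973), np.float64(251.50738395211224)) (np.float64(315.94130073725245), np.float64(-111.28506067747105))
```

View pics/w4.png

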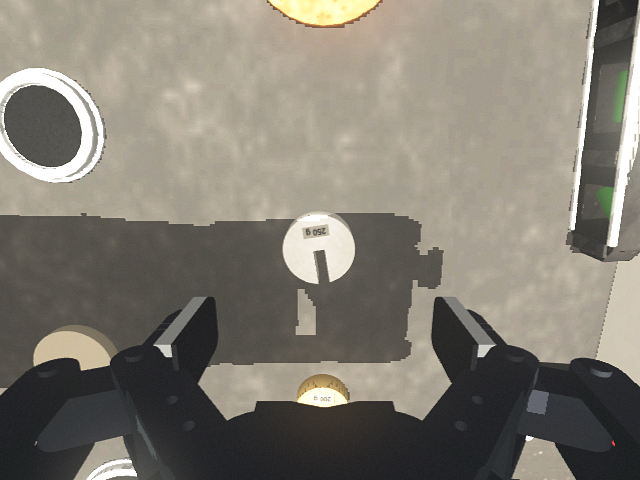

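The medium weight ("250 g") is centred at (319,248), which puts it near (0.615, 0.0225). The tool is already above it, so I'll descend and grasp.

Request:
{"method": "drive_tool", "body": {
  "plan": [
    [85,[-1,0,-22],[0,0,0]],
    [85,[0,0,-22],[0,0,0]],
    [85,[0,0,-22],[0,0,0]],
    [85,[0,0,-20],[0,0,0]],
    [85,[0,0,-15],[0,0,0]],
    [85,[0,0,-6],[0,0,0]],
    [85,[0,0,0],[0,0,0]],
    [70,[0,0,0],[0,0,0]]
  ]
}}

```text
time_s: 8.3
position: [0.6163, 0.0276, 0.033]
orientation: [0.0, 0.706, 0.708, 0.0]
wrist_force: [0.1, 0.2, 1.0]
gripper_width: 0.0704
```

Request:
{"method": "drive_tool", "body": {
  "plan": [
    [55,[0,0,0],[0,0,0]],
    [40,[0,0,0],[0,0,0]],
    [40,[0,0,0],[0,0,0]],
    [40,[0,0,0],[0,0,0]],
    [40,[0,0,5],[0,0,0]],
    [40,[0,0,20],[0,0,0]],
    [40,[0,0,25],[0,0,0]],
    [40,[0,0,0],[0,0,0]]
  ]
}}

```text
time_s: 9.3
position: [0.617, 0.0276, 0.0851]
orientation: [0.002, 0.706, 0.708, 0.002]
wrist_force: [-0.0, -0.6, -3.1]
gripper_width: 0.0464
```

Request:
{"method": "drive_tool", "body": {
  "plan": [
    [40,[-6,-14,20],[0,0,0]],
    [40,[-12,-28,20],[0,0,0]],
    [40,[-18,-42,0],[0,0,0]],
    [40,[-18,-42,0],[0,0,0]],
    [40,[-18,-42,0],[0,0,0]],
    [40,[-18,-42,0],[0,0,0]],
    [40,[-18,-42,0],[0,0,0]],
    [40,[-18,-42,0],[0,0,0]]
  ]
}}

```text
time_s: 10.3
position: [0.489, -0.2675, 0.1218]
orientation: [-0.0, 0.706, 0.708, -0.0]
wrist_force: [1.0, -0.0, -2.3]
gripper_width: 0.0465
```

Request:
{"method": "drive_tool", "body": {
  "plan": [
    [40,[-18,-42,0],[0,0,0]],
    [40,[-12,-28,0],[0,0,0]],
    [40,[-7,-12,-15],[0,0,0]],
    [40,[-2,-4,-20],[0,0,0]],
    [40,[0,0,-12],[0,0,0]],
    [40,[0,0,0],[0,0,0]],
    [40,[0,0,0],[0,0,0]],
    [40,[0,0,0],[0,0,0]]
  ]
}}

```text
time_s: 11.3
position: [0.4513, -0.3523, 0.0759]
orientation: [0.001, 0.706, 0.708, 0.0]
wrist_force: [0.3, 0.5, -2.4]
gripper_width: 0.0468
```

Run:
```python
from h import *
import pickle
c=env.get_calibration("wrist");pickle.dump(c,open("w5.pkl","wb"))
im=env.snapshot("wrist");cv2.imwrite("pics/w5.png",im);cv2.imwrite("pics/top5.png",env.snapshot("top"))
s=env.get_state();print(s["gripper_width"],s["position"],s["orientation"],proj("wrist",[.452,-.3535,.01],c))
```

```text
0.04631421978936787 [ 0.45112827 -0.35238817  0.07575151] [3.92512436e-04 7.05983395e-01 7.08228276e-01 2.30457214e-05] (np.float64(322.1784432919865), np.float64(274.2535953247887))
```

View pics/w5.png

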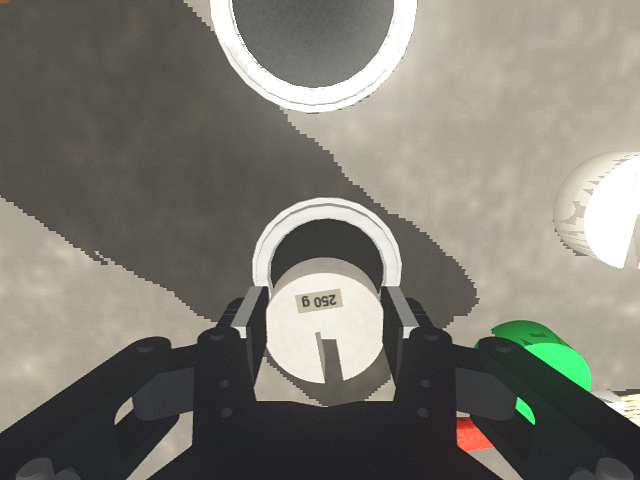

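In the wrist view, the seat rim spans u 253 to 401 with its top at v≈198. The held disc's top face spans u 266 to 384 and v≈258 to 383.

```bash
cat >> h.py <<'E'
def circ(c,x,y,z,r):
    t=np.linspace(0,2*np.pi,181); p=np.array([proj("w",[x+r*np.cos(a),y+r*np.sin(a),z],c) for a in t])
    return p[:,0].min(),p[:,0].max(),p[:,1].min(),p[:,1].max()
from scipy.optimize import least_squares
def fitc(c,z,r,ul,ur,vt):
    return least_squares(lambda q:[circ(c,*q,z,r)[i]-m for i,m in((0,ul),(1,ur),(2,vt))],ray("w",(ul+ur)/2,vt+(ur-ul)/2,z,c)[:2],diff_step=1e-3)
E
python3 - <<'E'
from h import *
import pickle;c=pickle.load(open("w5.pkl","rb"))
for n,a in dict(seat=(.01,.039,254,401,199),disc=(.0627,.025,266,384,258)).items():
    f=fitc(c,*a);print(n,f.x.round(4),f.fun.round(1),circ(c,*f.x,*a[:2]))
E
```

```text
seat [ 0.4548 -0.352 ] [ 0.4 -0.4 -0. ] (np.float64(254.40360756394693), np.float64(400.5967800603775), np.float64(198.958849034509), np.float64(336.92511940323095))
disc [ 0.4534 -0.3524] [-4.5  4.5  0.4] (np.float64(261.50323683760723), np.float64(388.5003557428429), np.float64(258.4194420381483), np.float64(373.83862352283705))
```

Run:
```python
import cv2
im=cv2.imread("pics/w5.png");cv2.imwrite("pics/w5c.png",cv2.resize(im[185:410,230:420],None,fx=2.6,fy=2.6,interpolation=cv2.INTER_CUBIC))
```

```text
(no output)
```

View pics/w5c.png

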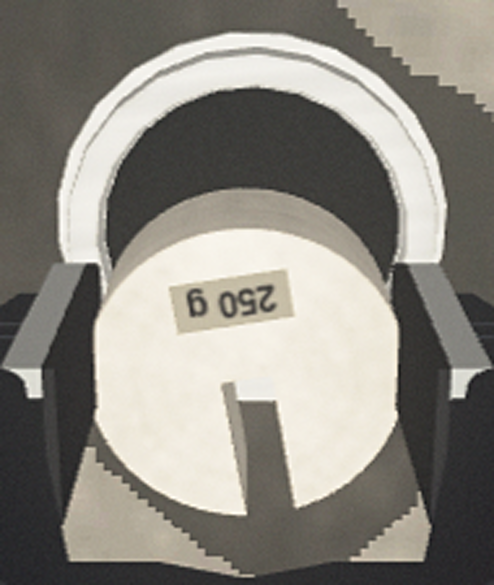

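Run:
```python
from h import *
import pickle;c=pickle.load(open("w5.pkl","rb"))
for n,a in dict(recess=(.01,.032,270.4,383.8,218.3),flange=(.003,.042,252,401,197),rim=(.01,.039,254,401,204)).items():
    f=fitc(c,*a);print(n,f.x.round(4),f.fun.round(1))
print("disc",ray("w",325,328,.0627,c))
f=lambda q:circ(c,*q,.0627,.025)
r=least_squares(lambda q:[f(q)[2]-272.7,f(q)[3]-383.5,sum(f(q)[:2])-650],[.453,-.355],diff_step=1e-3);print(r.x,r.fun)
```

```text
recess [ 0.4546 -0.3551] [-3.   3.   0.3]
flange [ 0.4544 -0.3551] [-1.3  1.3  0.1]
rim [ 0.4549 -0.3545] [ 0.7 -0.7 -0.1]
disc [ 0.45337533 -0.35646711  0.0627    ]
[ 0.45338343 -0.3577087 ] [-1.08619346e+00  1.30558832e+00  1.45545028e-04]
```

The disc is about 1 mm short in x and 2 mm short in y of the seat centre, so I'll nudge, lower and release.

Request:
{"method": "drive_tool", "body": {
  "plan": [
    [40,[1,2,-10],[0,0,0]],
    [40,[0,0,-10],[0,0,0]],
    [40,[0,0,-8],[0,0,0]],
    [40,[0,0,-5],[0,0,0]],
    [40,[0,0,-3],[0,0,0]],
    [40,[0,0,0],[0,0,0]],
    [55,[0,0,0],[0,0,0]],
    [65,[0,0,0],[0,0,0]]
  ]
}}

```text
time_s: 12.4
position: [0.4521, -0.3505, 0.0395]
orientation: [0.0, 0.706, 0.708, 0.0]
wrist_force: [-0.9, -0.3, 0.7]
gripper_width: 0.065
```

Request:
{"method": "drive_tool", "body": {
  "plan": [
    [75,[0,0,3],[0,0,0]],
    [85,[0,0,15],[0,0,0]],
    [85,[0,0,30],[0,0,0]],
    [85,[20,5,30],[0,0,0]],
    [85,[45,8,20],[0,0,0]],
    [85,[45,8,0],[0,0,0]],
    [85,[30,8,0],[0,0,0]],
    [85,[10,3,0],[0,0,0]]
  ]
}}

```text
time_s: 13.4
position: [0.6031, -0.3177, 0.138]
orientation: [0.0, 0.706, 0.709, 0.0]
wrist_force: [-1.5, 0.1, 0.3]
gripper_width: 0.0851
```

Run:
```python
from h import *
import pickle
s=env.get_state();c=env.get_calibration("wrist");pickle.dump(c,open("w6.pkl","wb"))
im=env.snapshot("wrist");t=env.snapshot("top")
cv2.imwrite("pics/w6.png",np.hstack([im[:,100:600],]) ) ;cv2.imwrite("pics/top6.png",t)
a=cv2.resize(im,(400,300));b=cv2.resize(t[190:310,150:470],(800,300),interpolation=cv2.INTER_CUBIC)
cv2.imwrite("pics/m6.png",np.vstack([np.hstack([a,np.zeros((300,400,3),np.uint8)]),b]))
print(s["position"],s["gripper_width"])
g=(im.min(2)>150).astype(np.uint8)
print("large pred",proj("wrist",[.603,-.318,.026],c))
```

```text
[ 0.60307054 -0.31768511  0.13801111] 0.0850689146965541
large pred (np.float64(321.3295851368837), np.float64(248.49701705088387))
```

View pics/m6.png

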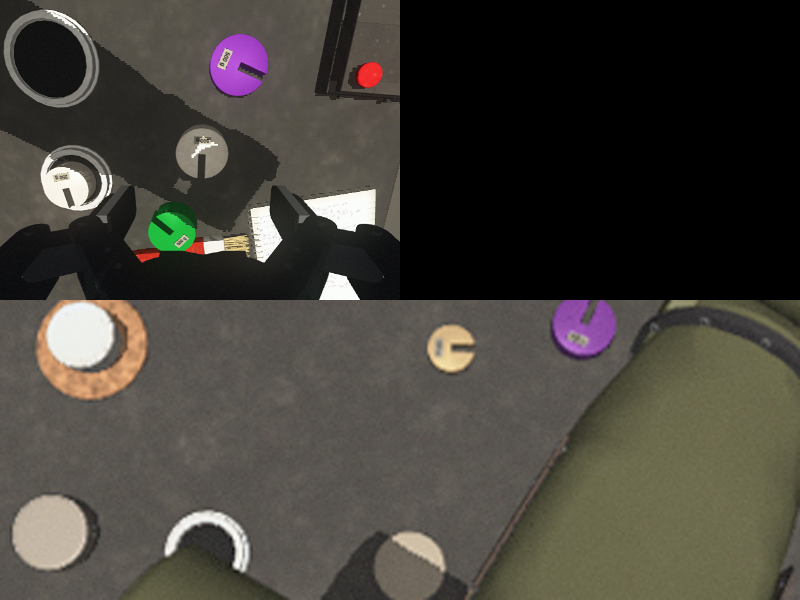

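The large weight sits near (323,243) in the wrist view, directly under the tool within about 3 mm. The tin is standing on the mat. Now I'll grasp the large weight.

Request:
{"method": "drive_tool", "body": {
  "plan": [
    [85,[0,1,-22],[0,0,0]],
    [85,[0,0,-22],[0,0,0]],
    [85,[0,0,-22],[0,0,0]],
    [85,[0,0,-20],[0,0,0]],
    [85,[0,0,-13],[0,0,0]],
    [85,[0,0,-6],[0,0,0]],
    [85,[0,0,0],[0,0,0]],
    [70,[0,0,0],[0,0,0]]
  ]
}}

```text
time_s: 14.5
position: [0.6023, -0.3176, 0.0331]
orientation: [0.001, 0.706, 0.708, 0.0]
wrist_force: [-0.5, -0.0, -0.3]
gripper_width: 0.0706
```

Request:
{"method": "drive_tool", "body": {
  "plan": [
    [55,[0,0,0],[0,0,0]],
    [45,[0,0,0],[0,0,0]],
    [45,[0,0,0],[0,0,0]],
    [45,[0,0,0],[0,0,0]],
    [45,[0,0,5],[0,0,0]],
    [45,[0,0,20],[0,0,0]],
    [45,[0,0,25],[0,0,0]],
    [45,[0,0,0],[0,0,0]]
  ]
}}

```text
time_s: 15.5
position: [0.6029, -0.3179, 0.0853]
orientation: [0.002, 0.706, 0.708, 0.001]
wrist_force: [1.3, -0.5, -5.8]
gripper_width: 0.0532
```

Request:
{"method": "drive_tool", "body": {
  "plan": [
    [45,[-10,6,12],[0,0,0]],
    [45,[-22,13,10],[0,0,0]],
    [45,[-30,18,0],[0,0,0]],
    [45,[-30,18,0],[0,0,0]],
    [45,[-30,18,0],[0,0,0]],
    [45,[-22,13,-10],[0,0,0]],
    [45,[-14,9,-15],[0,0,0]],
    [45,[0,0,-5],[0,0,0]]
  ]
}}

```text
time_s: 16.5
position: [0.443, -0.2218, 0.0734]
orientation: [-0.001, 0.706, 0.708, -0.0]
wrist_force: [0.8, -0.8, -5.0]
gripper_width: 0.0528
```

Request:
{"method": "drive_tool", "body": {
  "plan": [
    [45,[0,0,0],[0,0,0]],
    [45,[0,0,0],[0,0,0]],
    [45,[0,0,0],[0,0,0]],
    [45,[0,0,0],[0,0,0]],
    [45,[0,0,0],[0,0,0]],
    [45,[0,0,0],[0,0,0]],
    [45,[0,0,0],[0,0,0]],
    [45,[0,0,0],[0,0,0]]
  ]
}}

```text
time_s: 17.5
position: [0.4439, -0.2224, 0.0743]
orientation: [-0.0, 0.706, 0.708, -0.0]
wrist_force: [-0.6, 0.2, -5.2]
gripper_width: 0.0534
```

Run:
```python
from h import *
import pickle
s=env.get_state();c=env.get_calibration("wrist");pickle.dump((c,s["position"]),open("w7.pkl","wb"))
im=env.snapshot("wrist")
cv2.imwrite("pics/w7.png",cv2.resize(im[140:420,190:460],None,fx=2,fy=2,interpolation=cv2.INTER_CUBIC))
print(s["position"],s["gripper_width"])
```

```text
[ 0.44391685 -0.22238889  0.07426774] 0.05341127033009092
```

View pics/w7.png

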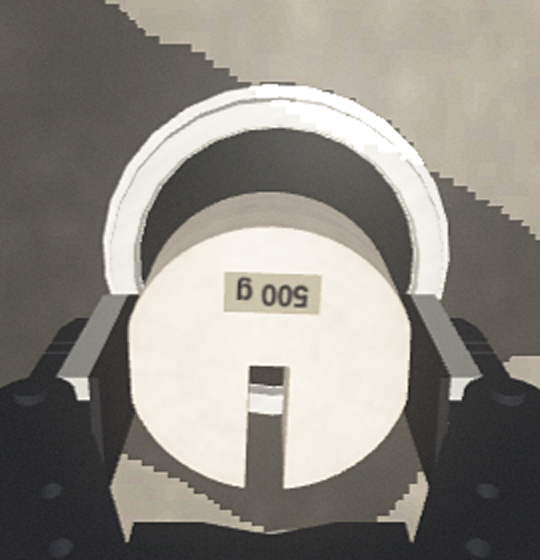

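Run:
```python
from h import *
import pickle;c,p=pickle.load(open("w7.pkl","rb"))
for n,a in dict(recess=(.01,.038,259,397,204),flange=(.003,.048,242,414.5,182)).items():
    f=fitc(c,*a);print(n,f.x.round(4),f.fun.round(1))
f=lambda q:circ(c,*q,.0673,.028)
r=least_squares(lambda q:[f(q)[2]-253,f(q)[3]-384,sum(f(q)[:2])-649.5],[.445,-.22],diff_step=1e-3);print(r.x,r.fun)
t=[("tin",182.4,204,.043)]
for n,u,v,z in t:print(n,ray("top",u,v,z))
```

```text
recess [ 0.4477 -0.2234] [-2.7  2.7  0.3]
flange [ 0.4479 -0.2231] [-1.3  1.3  0.2]
[ 0.4458532  -0.22073017] [-1.87132734e+00  2.32587782e+00 -5.40175462e-05]
tin [0.6160873 0.2110952 0.043    ]
```

The tin is within about 1 mm of the mat centre in the top view. For the large weight I'll nudge +2 in x and -2 in y, lower and release.

Request:
{"method": "drive_tool", "body": {
  "plan": [
    [45,[2,-2,-10],[0,0,0]],
    [45,[0,0,-10],[0,0,0]],
    [45,[0,0,-7],[0,0,0]],
    [45,[0,0,-5],[0,0,0]],
    [45,[0,0,-3],[0,0,0]],
    [45,[0,0,0],[0,0,0]],
    [60,[0,0,0],[0,0,0]],
    [70,[0,0,0],[0,0,0]]
  ]
}}

```text
time_s: 18.55
position: [0.4462, -0.2246, 0.0396]
orientation: [0.001, 0.706, 0.708, 0.0]
wrist_force: [-0.7, 0.0, 0.3]
gripper_width: 0.0701
```

Request:
{"method": "drive_tool", "body": {
  "plan": [
    [80,[0,0,3],[0,0,0]],
    [85,[0,0,15],[0,0,0]],
    [85,[0,0,30],[0,0,0]],
    [85,[20,10,30],[0,0,0]],
    [85,[45,25,20],[0,0,0]],
    [85,[50,35,0],[0,0,0]],
    [85,[40,30,0],[0,0,0]],
    [85,[14,10,0],[0,0,0]]
  ]
}}

```text
time_s: 19.55
position: [0.6165, -0.1123, 0.1383]
orientation: [0.0, 0.705, 0.709, 0.0]
wrist_force: [-0.2, -0.6, -0.2]
gripper_width: 0.0851
```

Run:
```python
from h import *
import pickle
s=env.get_state();c=env.get_calibration("wrist");pickle.dump((c,s["position"]),open("w8.pkl","wb"))
im=env.snapshot("wrist");cv2.imwrite("pics/w8.png",im)
m=cv2.inRange(cv2.cvtColor(im,cv2.COLOR_BGR2HSV),(12,70,70),(35,255,255))
for cn in cv2.findContours(m,cv2.RETR_EXTERNAL,cv2.CHAIN_APPROX_NONE)[0]:
    if cv2.contourArea(cn)>400:
        (u,v),r=cv2.minEnclosingCircle(cn);print(u,v,r,ray("w",u,v,.016,c))
print(s["position"],s["gripper_width"])
```

```text
322.630126953125 239.1294403076172 31.827777862548828 [ 0.61731178 -0.10903856  0.016     ]
[ 0.61654776 -0.11234627  0.13829076] 0.08505823819429077
```

Request:
{"method": "drive_tool", "body": {
  "plan": [
    [85,[-1,2,-22],[0,0,0]],
    [85,[0,0,-22],[0,0,0]],
    [85,[0,0,-22],[0,0,0]],
    [85,[0,0,-20],[0,0,0]],
    [85,[0,0,-14],[0,0,0]],
    [85,[0,0,-6],[0,0,0]],
    [85,[0,0,0],[0,0,0]],
    [70,[0,0,0],[0,0,0]]
  ]
}}

```text
time_s: 20.6
position: [0.6143, -0.1125, 0.032]
orientation: [0.0, 0.706, 0.708, 0.0]
wrist_force: [0.3, -0.4, -0.3]
gripper_width: 0.0705
```

Request:
{"method": "drive_tool", "body": {
  "plan": [
    [50,[0,0,0],[0,0,0]],
    [32,[0,0,0],[0,0,0]],
    [32,[0,0,0],[0,0,0]],
    [32,[0,0,0],[0,0,0]],
    [32,[0,0,5],[0,0,0]],
    [32,[0,0,20],[0,0,0]],
    [32,[0,0,25],[0,0,0]],
    [32,[0,0,0],[0,0,0]]
  ]
}}

```text
time_s: 21.6
position: [0.615, -0.1126, 0.0841]
orientation: [0.002, 0.706, 0.708, 0.001]
wrist_force: [0.1, -1.0, -3.1]
gripper_width: 0.039
```

Request:
{"method": "drive_tool", "body": {
  "plan": [
    [32,[-10,12,12],[0,0,0]],
    [32,[-25,28,10],[0,0,0]],
    [32,[-32,37,0],[0,0,0]],
    [32,[-32,37,0],[0,0,0]],
    [32,[-32,37,0],[0,0,0]],
    [32,[-28,32,0],[0,0,0]],
    [32,[-18,20,-10],[0,0,0]],
    [32,[-8,9,-15],[0,0,0]]
  ]
}}

```text
time_s: 22.6
position: [0.428, 0.1005, 0.078]
orientation: [0.0, 0.706, 0.709, 0.0]
wrist_force: [0.4, 0.0, -2.4]
gripper_width: 0.0393
```

Request:
{"method": "drive_tool", "body": {
  "plan": [
    [32,[0,0,-8],[0,0,0]],
    [32,[0,0,0],[0,0,0]],
    [32,[0,0,0],[0,0,0]],
    [32,[0,0,0],[0,0,0]],
    [32,[0,0,0],[0,0,0]],
    [32,[0,0,0],[0,0,0]],
    [32,[0,0,0],[0,0,0]],
    [32,[0,0,0],[0,0,0]]
  ]
}}

```text
time_s: 23.6
position: [0.4289, 0.0996, 0.0703]
orientation: [0.0, 0.706, 0.708, 0.0]
wrist_force: [0.1, -0.4, -1.5]
gripper_width: 0.0385
```

Run:
```python
from h import *
import pickle
s=env.get_state();c=env.get_calibration("wrist");pickle.dump((c,s["position"]),open("w9.pkl","wb"))
im=env.snapshot("wrist")
cv2.imwrite("pics/w9.png",cv2.resize(im[140:420,190:460],None,fx=2,fy=2,interpolation=cv2.INTER_CUBIC))
print(s["position"],s["gripper_width"])
```

```text
[0.42891786 0.09963035 0.07030966] 0.03853117525539121
```

View pics/w9.png

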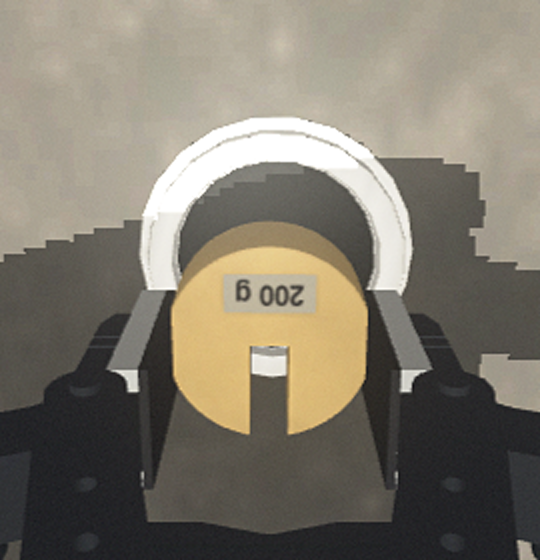

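Run:
```python
from h import *
import pickle;c,p=pickle.load(open("w9.pkl","rb"))
for n,a in dict(recess=(.01,.027,278,380.5,220.5),flange=(.003,.037,259.5,396,198.5)).items():
    f=fitc(c,*a);print(n,f.x.round(4),f.fun.round(1))
f=lambda q:circ(c,*q,.0563,.021)
r=least_squares(lambda q:[f(q)[2]-263.5,f(q)[3]-358,sum(f(q)[:2])-649],[.43,.1],diff_step=1e-3);print(r.x,r.fun)
```

```text
recess [0.4332 0.1021] [-0.9  0.9  0.1]
flange [0.4325 0.102 ] [-0.8  0.8  0.1]
[0.43076441 0.10177216] [-1.29146868e+00  1.50871835e+00 -2.36210884e-05]
```

The disc is about 2 mm short in x and matches in y. I'll lower it, release, then retreat.

Request:
{"method": "drive_tool", "body": {
  "plan": [
    [32,[2,0,-10],[0,0,0]],
    [32,[0,0,-9],[0,0,0]],
    [32,[0,0,-7],[0,0,0]],
    [32,[0,0,-4],[0,0,0]],
    [32,[0,0,-2],[0,0,0]],
    [32,[0,0,0],[0,0,0]],
    [45,[0,0,0],[0,0,0]],
    [60,[0,0,0],[0,0,0]]
  ]
}}

```text
time_s: 24.65
position: [0.4311, 0.0996, 0.0385]
orientation: [0.0, 0.706, 0.708, 0.0]
wrist_force: [-0.3, -0.2, -0.3]
gripper_width: 0.06
```

Request:
{"method": "drive_tool", "body": {
  "plan": [
    [70,[0,0,3],[0,0,0]],
    [80,[0,0,15],[0,0,0]],
    [80,[0,0,30],[0,0,0]],
    [80,[0,-10,40],[0,0,0]],
    [80,[0,-40,40],[0,0,0]],
    [80,[0,-55,20],[0,0,0]],
    [80,[0,-55,0],[0,0,0]],
    [80,[0,-55,0],[0,0,0]]
  ]
}}

```text
time_s: 25.65
position: [0.4307, -0.1171, 0.1878]
orientation: [0.001, 0.706, 0.708, 0.0]
wrist_force: [1.0, 0.3, 0.4]
gripper_width: 0.0798
```

Request:
{"method": "drive_tool", "body": {
  "plan": [
    [80,[0,-55,0],[0,0,0]],
    [80,[0,-50,0],[0,0,0]],
    [80,[-10,-45,0],[0,0,0]],
    [80,[-10,-40,0],[0,0,0]],
    [80,[-20,-40,0],[0,0,0]],
    [80,[-20,-40,0],[0,0,0]],
    [80,[-20,-40,0],[0,0,0]],
    [80,[-20,-30,0],[0,0,0]]
  ]
}}

```text
time_s: 26.65
position: [0.3299, -0.4567, 0.1875]
orientation: [0.0, 0.706, 0.708, -0.0]
wrist_force: [-0.1, -0.4, -0.8]
gripper_width: 0.08
```

Run:
```python
from h import *
s=env.get_state();t=env.snapshot("top");cv2.imwrite("pics/top9.png",t)
cv2.imwrite("pics/t9.png",cv2.resize(t[180:320,150:480],(800,339),interpolation=cv2.INTER_CUBIC))
print(s["position"],s["gripper_width"],s["wrist_force"])
```

```text
[ 0.3299339  -0.45674239  0.18745077] 0.08002682262593268 [-0.06010177 -0.41061674 -0.76828718]
```

View pics/t9.png

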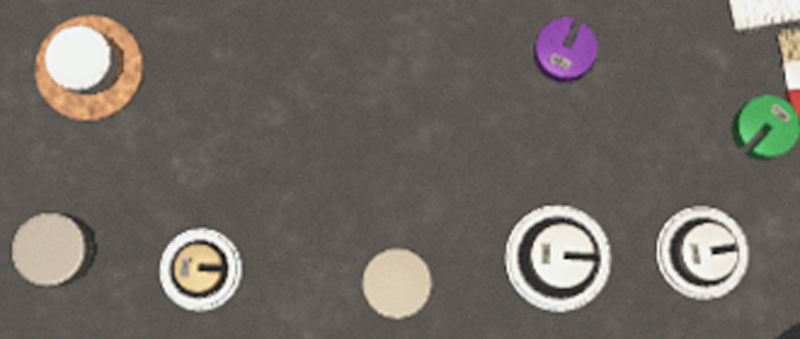

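Run:
```python
import cv2,numpy as np
t=cv2.imread("pics/top9.png")
f=lambda u,v:cv2.resize(t[v-25:v+25,u-25:u+25],(400,400),interpolation=cv2.INTER_CUBIC)
r=np.zeros((400,800,3),np.uint8);r[:,:400]=f(440,285);r[:,400:]=f(380,287)
cv2.imwrite("pics/z9.png",r)
```

```text
(no output)
```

View pics/z9.png

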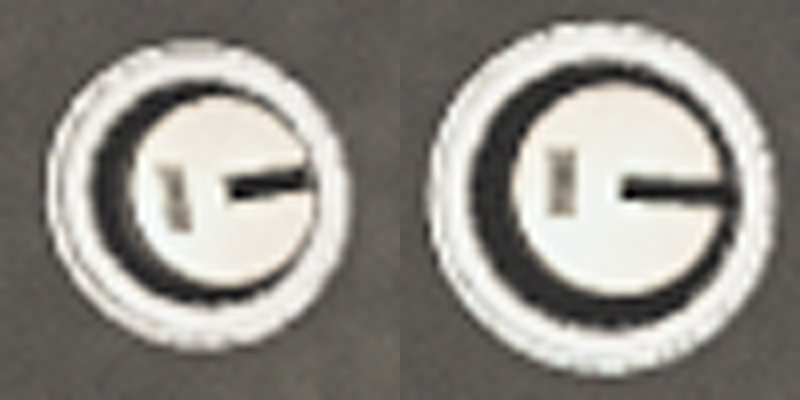

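Run:
```python
from h import *
k=800/330
for n,d,s,h,zs in[("med",(415+225/8,260+191/8),(415+200/8,260+194/8),.026,.005),("large",(355+226/8,262+190.5/8),(355+202/8,262+198/8),.032,.005),("small",(150+199/k,180+267.5/k),(150+201/k,180+269/k),.024,.005)]:
    a=ray("top",*d,h);b=ray("top",*s,zs);print(n,((a-b)[:2]*1000).round(1))
t=cv2.imread("pics/top9.png");t0=cv2.imread("pics/top0.png")
for n,(x,y) in dict(ring=(171,282),por=(314,297)).items():
    w=t0[y-20:y+20,x-20:x+20];r=cv2.matchTemplate(t[y-30:y+30,x-30:x+30],w,5);print(n,cv2.minMaxLoc(r))
```

```text
med [-0.6 -1.7]
large [ 0.3 -3.1]
small [ 0.3 -1.3]
ring (0.07162890583276749, 0.9985172152519226, (0, 20), (10, 10))
por (0.10603796690702438, 0.9987195730209351, (0, 20), (10, 10))
```

```bash
python3 -c "
from rig import env
print(env.sign_off())"
```

```text
the job is handed in; nothing more can be done
None
```

The job is done and handed in. The tin stands on the cork mat, and each weight lies in its own seat: 500 g in the widest, 250 g in the middle, 200 g in the narrowest. It took about 27 s of the 99 s allowed.

| Item | Offset from centre (final top view) | Limit |
|---|---|---|
| Large weight | about 3 mm | 12 mm |
| Medium weight | about 2 mm | 10 mm |
| Small weight | about 1.5 mm | 8 mm |
| Tin on mat (measured in an earlier top view; still standing there in the last) | about 1 mm | 20 mm |

- **Ring and porous disc:** neither has moved; comparing the first and last top views shows zero pixels of shift.
- **Handing in:** the gripper was open and clear of everything, and the wrist force readings were only a few newtons throughout.
- **Disagreements:** the top and wrist cameras differed by 2–5 mm. For each weight I corrected the held disc against its seat in the same wrist picture. In the top view the weights look off-centre to the right, but that is mostly parallax from their height, and the offsets above allow for it.
- **Not measured:** I judged flatness and height only from the pictures and the release heights.

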